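Doff the full bobbin from the bench winder

ROBOT

A 6-joint arm with a two-finger parallel gripper is mounted at the origin on the work surface; the furniture and walls round the work are solid. World frame = base frame: x ahead of the robot, y to its left, z up, the work surface at z = 0. Lengths are in m, angles in rad, forces in N, time in s.
With the tool pointing down it reaches from about 0.275 to 0.775 m from the base axis. Payload 14.6 kg.
Tool frame: the origin (TCP) lies midway between the tips of the shut fingers; the grasp point (between the pads) lies 19 mm behind it; z points along the fingers, y is the line along which they close (so a half turn about z gives the same grasp; the last joint's range is limited). The gripper opens to 85 mm and grips with 20 to 120 N. Pads are 22 mm wide; open, the fingers measure 114 mm over their backs; the gripper's body (76 mm by 85 mm) begins 54 mm behind the grasp point. The pads swing forward as they close: fully open they stand 13 mm farther back than shut.
Start: joints at [1.14, 0.263, -0.048, 1.259, 0, 1.415], TCP at [0.143, 0.505, 0.192] pointing down, gripper open.
Joint ranges: [-2.65, 2.65], [-0.89, 1.7], [-1.18, 1.37], [-2.13, 2.11], [-1.35, 1.29], [-3.14, 3.14]. Speed limits (rad/s): [1.89, 1.89, 2.57, 2.79, 3.14, 3.14].

INTERFACE

Orientations are given as a rotation vector (axis times angle).
In Python, from plant import robot, imaging, hand_in gives the robot as it stands.
- The arm moves only by the tool arm_command, never from a script. Its argument "plan" is a list of rows, each a list of 7 numbers: the shift along the tool's x, y, z in mm, then the turn, a rotation vector about the tool's x, y, z in rad, then the closure, from 0 (fully open) to 1 (shut). A call has 1 to 12 rows; each row is the pose to reach, as a shift and turn from the pose commanded when the call began, along the tool's axes at that moment; what a row does not reach only later rows make up. A row lasts 1/10 s, in which the tool goes at most 50 mm and 8.59 degrees, less where a joint would pass 70% of its speed; a pose out of reach is approached as far as the arm can. A call with a gripper value outside its range is refused whole. The fingers move at their own pace and stop on an object; "newtons" is the grip in N (left out, the last holds). Time passes only in rows, so rows that repeat a pose let the fingers close. It gives the time, the measured TCP pose, the force, the opening and the grip force at its end, in the units of the state.
- robot.sense(): the state, without advancing time (a new reading comes with each control period).
- imaging.get_image(name): name is "scene" or "top"; returns a dict with "img" (400x640x3 uint8, red, green, blue), "vfov" (degrees; the focal length in pixels is half the picture's height over the tangent of half this angle, whatever the lens; pixels are square), "cx", "cy" (the principal point, pixels), "world_to_cam" (4x4, takes a point from world to camera coordinates). Camera axes: x right, y down, z forward; pixel columns grow to the right and rows downward; lengths in m; the calibration is good to about 2 mm. A picture is of the moment at which its call begins. There is no depth.
- hand_in(): hands the job in; it is judged then, once.
The state is a dict: "time": time; "qpos": joint angles; "qd": joint speeds; "tau": joint torques, N m; "tool_pos": TCP position; "ee_rot": TCP orientation; "wrist_force": force on the tool from outside, world axes, zero at the start; "moment": the same for the moment, N m; "grip_width": opening from 0.0 (shut) to 1.0 (fully open); "grasp_force": force on a finger pad.
Only numpy, scipy, OpenCV 4.12 (cv2) and the standard library are available. Lean on these libraries where they do the work, as an engineer would, in place of code of your own. Each camera call takes 0.05 s, during which the arm holds its last target. There are 200 camera calls.

TASK

The bobbin on the bench winder is full: unlock it by turning it anticlockwise (seen from above) until its hidden slot lines up with the spindle's cross pin, slide it straight up off the spindle without forcing it, and set it down upright on the floor of the grey tray beside the two full bobbins. Keep it upright on the way, do not drop it, and leave the two full bobbins and the spray can where they stand.

Things in the scene. Friction and masses are not known exactly. Their poses are not given: they have to be found in the camera images.
- winder: bench winder, a grey-green cast housing 176 x 144 mm and 50 mm high, screwed to the table, with an upright steel spindle 16 mm thick carrying the bobbin. Origin on the table under the spindle axis, z up, x away from its switch and knob side. A thin yarn guide stands on its rear left corner, 78 mm along x and 42 mm along y from the axis, 142 mm high.
- spindle_tip (a point): rounded top of the spindle, on its axis, 203 mm above the table; it stands 12 mm out of the top of the locked bobbin
- cross_pin (a point): middle of the steel cross pin at the spindle's foot, hidden inside the bobbin: 6 mm thick, 16 mm to either side of the axis. The spindle stopped at an unknown angle (this point does not show it); its brake holds it up to 0.6 N m. Under the bobbin a sprung seat plate, 50 mm across, pushes the bobbin up with 9 N against the pin.
- bobbin: rust-brown wound bobbin on the winder, 120 mm high, 0.15 to 0.31 kg, bore 20 mm. Origin at the centre of its underside, 71 mm above the table, z up. Black flanges 64 mm across at both ends, winding 59 mm across. Locked, it comes up less than 1 mm (a grip on it gives 1 to 2 mm more) and stops hard; lined up, the seat lifts it 6 mm and it slides up freely. It clears the tip after 132 mm.
- bobbin_rim (a point): centre of the bobbin's top flange, 114 mm above its underside: grip it here across the 64 mm rim, which is 12 mm thick (108 to 120 mm above the underside)
- bobbin_slot (a point): centre of the bobbin's underside. The bottom flange, 8 mm thick, has a straight slot along the bobbin's x axis, 10 mm wide and 37 mm long, out of sight, through which the cross pin must pass. Turning the bobbin anticlockwise seen from above (+ about z) by 20 to 80 degrees lines it up, within about 6 degrees; the angle differs every time and must be felt for.
- tray: grey shallow plastic tray fixed on the table, 180 mm (x) by 310 mm (y), walls 4 mm thick and 45 mm high. Origin at the centre of its underside. The two full bobbins stand in its -y half, the +y half (centre 65 mm along its +y) is free.
- tray_floor (a point): centre of the tray's inner floor, 4 mm above the table
- full_a: full bobbin of the same shape standing in the tray, 64 mm across, 120 mm high, origin at the centre of its underside, z up
- full_b: the other full bobbin standing in the tray, same shape and origin
- spray_can: dark spray can with orange cap standing at the right side of the table, 52 mm across, 200 mm high, origin at the centre of its underside

How it is judged:
By the outcome, as a careful person would: the job done as asked, in the order asked, and still so for the second after the job is handed in, with the robot touching nothing.
It also fails if it takes over 51 s, if anything falls off the work surface, if the arm or the gripper's body presses on something with over 40 N, if the wrist force passes 120 N, or if a joint passes its speed limit or range.

## Working session

There is one attempt and no reset: what is moved stays moved. The work goes in short steps, Python scripts to look and compute and a tool call to move; the robot and the scene stay as the last step left them, time stands still between calls to the robot, and variables do not carry over. Pictures are saved under pics/ and viewed, at most 10 in all, crops included, and the job is handed in when it is done.

Besides the shell and the picture viewer there is one more tool, called by a JSON object that holds its "api" and its "payload". arm_command: Moves the arm, as the interface text tells. Its arguments: {"type":"object","properties":{"plan":{"type":"array"},"newtons":{"type":"number"}},"required":["plan"]}

```bash
mkdir -p pics && ls && python3 - <<'E'
from plant import robot, imaging
import cv2,numpy as np
for n in("scene","top"):
    d=imaging.get_image(n)
    cv2.imwrite(f"pics/{n}0.png",d["img"][:,:,::-1]); np.savez(f"pics/{n}0.npz",**d)
    print(n,d["vfov"],d["cx"],d["cy"],np.round(d["world_to_cam"],4).tolist())
s=robot.sense();print({k:np.round(v,3).tolist() for k,v in s.items()})
E
```

```text
pics
scene 44.62606985743652 319.8075741756113 197.13089871900866 [[0.8793, -0.4763, 0.001, -0.5422], [-0.3635, -0.6724, -0.6448, 0.1725], [0.3078, 0.5666, -0.7644, 1.4058], [0.0, 0.0, 0.0, 1.0]]
top 42.79003140866327 321.4622055328508 198.13727671907694 [[0.0128, -0.9999, 0.0009, -0.1438], [-0.9915, -0.0128, -0.1294, 0.5003], [0.1294, 0.0008, -0.9916, 1.7592], [0.0, 0.0, 0.0, 1.0]]
{'time': 0.1, 'qpos': [1.14, 0.263, -0.049, 1.259, 0.0, 1.415], 'qd': [0.001, -0.002, 0.004, 0.002, 0.001, -0.001], 'tau': [0.005, -63.858, 38.506, 0.01, -0.0, -0.0], 'tool_pos': [0.143, 0.505, 0.192], 'ee_rot': [-0.432, -3.111, 0.001], 'wrist_force': [0.629, -0.527, 0.492], 'moment': [-0.029, 0.026, 0.029], 'grasp_force': 0.0, 'grip_width': 1.002}
```

View pics/scene0.png

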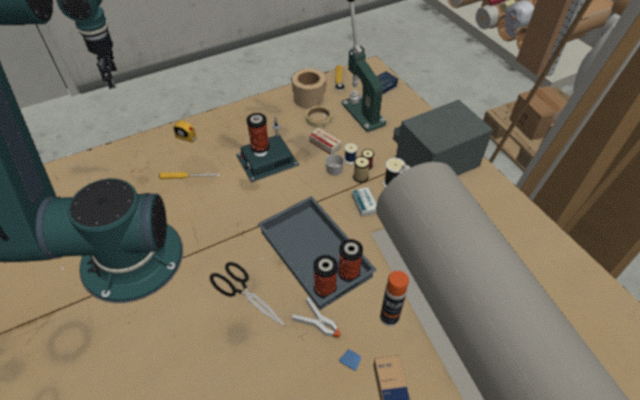

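View pics/top0.png

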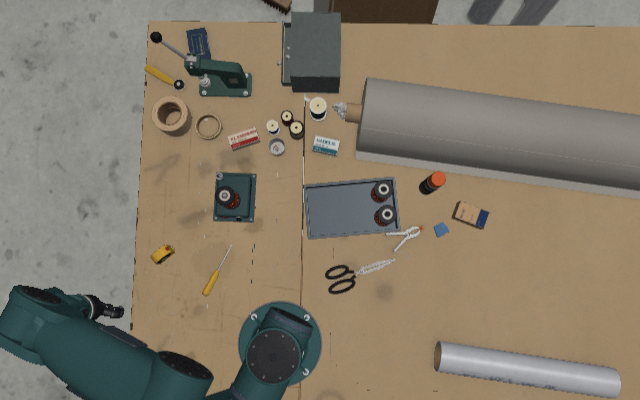

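The scene view shows the winder's bobbin at about (258,130) and the full bobbins at (325,275) and (350,260). In the top view the winder bobbin is at (228,197), the full ones at (382,190) and (386,214), and the tray spans x 305–397, y 178–238. Next I'll enlarge the winder and tray.

```bash
cat > h.py <<'E'
import numpy as np, cv2
def load(n): return dict(np.load(f"pics/{n}.npz"))
def f(d): return d["img"].shape[0]/2/np.tan(np.radians(float(d["vfov"]))/2)
def ray(d,u,v):
    T=d["world_to_cam"];R=T[:3,:3];c=-R.T@T[:3,3]
    r=R.T@np.array([(u-d["cx"])/f(d),(v-d["cy"])/f(d),1]);return c,r/np.linalg.norm(r)
def onz(d,u,v,z):
    c,r=ray(d,u,v);return c+r*(z-c[2])/r[2]
def tri(*rs):
    A=np.zeros((3,3));b=np.zeros(3);
    for c,r in rs:
        P=np.eye(3)-np.outer(r,r);A+=P;b+=P@c
    x=np.linalg.solve(A,b);return x,[np.linalg.norm((np.eye(3)-np.outer(r,r))@(x-c)) for c,r in rs]
def proj(d,p):
    T=d["world_to_cam"];q=T[:3,:3]@np.asarray(p)+T[:3,3];return np.array([d["cx"],d["cy"]])+f(d)*q[:2]/q[2]
E
python3 - <<'E'
from h import *
t=load("top0");s=load("scene0")
a=cv2.resize(t["img"][165:245,205:305],(400,320),interpolation=cv2.INTER_CUBIC)
b=cv2.resize(t["img"][165:245,300:400],(400,320),interpolation=cv2.INTER_CUBIC)
c=cv2.resize(s["img"][105:175,230:330],(400,280),interpolation=cv2.INTER_CUBIC)
e=cv2.resize(s["img"][230:300,290:390],(400,280),interpolation=cv2.INTER_CUBIC)
cv2.imwrite("pics/m1.png",np.vstack([np.hstack([a,b]),np.hstack([c,e])])[:,:,::-1])
print(onz(t,228,197,.19),onz(t,382,188,.124),onz(t,386,213,.124))
for u,v in((305,188),(394,178),(399,230),(310,239)):print(onz(t,u,v,.045))
E
```

```text
[0.48134355 0.16153443 0.19      ] [ 0.52689352 -0.33910123  0.124     ] [ 0.44320683 -0.35215837  0.124     ]
[ 0.53543995 -0.0794142   0.045     ]
[ 0.57490128 -0.39062585  0.045     ]
[ 0.39283205 -0.40690065  0.045     ]
[ 0.35781815 -0.09968169  0.045     ]
```

View pics/m1.png

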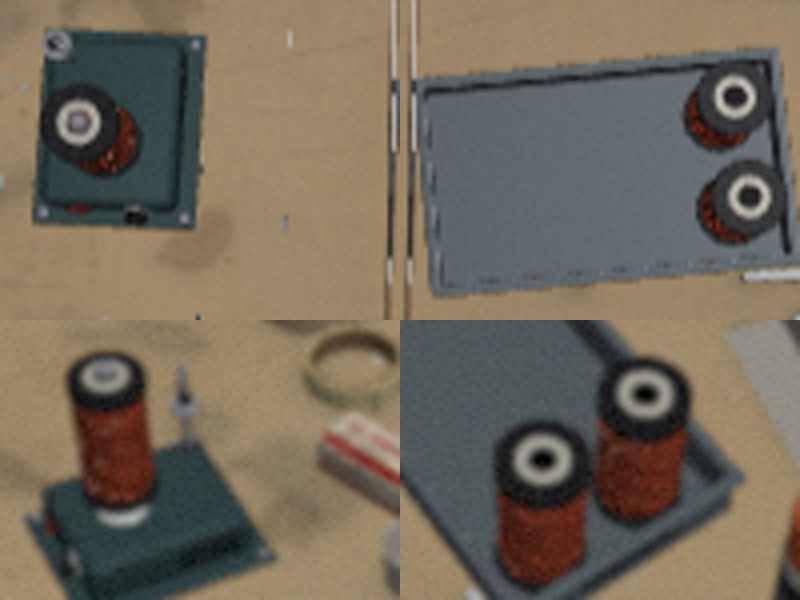

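The montage shows the white label ring of the winder bobbin at about (225,195.5) in top and (256.5,119) in scene. The full bobbins' rings are at about (384,189) and (387,214) in top. I'll triangulate from the ring masks.

```bash
cat > m.py <<'E'
from h import *
def ring(d,u,v,r=9):
    """hull ellipse centre of the pale label near (u,v)"""
    K=8;u0,v0=int(u)-r,int(v)-r
    g=cv2.resize(d["img"][v0:v0+2*r+1,u0:u0+2*r+1],None,fx=K,fy=K,interpolation=cv2.INTER_CUBIC)
    m=(g.min(2)>105).astype(np.uint8)
    cs,_=cv2.findContours(m,cv2.RETR_EXTERNAL,cv2.CHAIN_APPROX_NONE)
    c=min((c for c in cs if cv2.contourArea(c)>300),key=lambda c:np.linalg.norm(c.mean((0,1))-r*K))
    e=cv2.fitEllipse(cv2.convexHull(c))
    return (e[0][0]+.5)/K-.5+u0,(e[0][1]+.5)/K-.5+v0,np.round(np.array(e[1])/K,1)
E
python3 - <<'E'
from m import *
t=load("top0");s=load("scene0")
for n,a,b in(("bob",(225,195),(256,119)),("A",(384,189),(351,248)),("B",(387,214),(326,265))):
    p=ring(t,*a);q=ring(s,*b);print(n,p,q)
    print(tri(ray(t,*p[:2]),ray(s,*q[:2])), onz(t,*p[:2],.191 if n=="bob" else .124),onz(s,*q[:2],.191 if n=="bob" else .124))
# winder, tray outlines in top
hsv=cv2.cvtColor(t["img"],cv2.COLOR_RGB2HSV)
roi=np.zeros(hsv.shape[:2],np.uint8);roi[165:245,295:405]=1
m=((hsv[:,:,1]<75)&(hsv[:,:,0]>90)&(hsv[:,:,2]>50)).astype(np.uint8)*roi
m=cv2.morphologyEx(m,cv2.MORPH_OPEN,np.ones((3,3)))
c=max(cv2.findContours(m,0,1)[0],key=cv2.contourArea);box=cv2.boxPoints(cv2.minAreaRect(c));print(box)
P=np.array([onz(t,*x,.045) for x in box]);print(P,P.mean(0),np.linalg.norm(P-np.roll(P,1,0),axis=1))
E
```

```text
bob (224.18181133270264, 195.12845516204834, array([10.7, 10.9])) (255.93138217926025, 118.5860948562622, array([ 7.4, 11.2]))
(array([0.48662738, 0.17433531, 0.18905946]), [np.float64(0.0007445050242397017), np.float64(0.0007445050242397144)]) [0.48709237 0.17378067 0.191     ] [0.4851502  0.17229439 0.191     ]
A (383.2390956878662, 188.73932647705078, array([10.5, 10.9])) (350.84215545654297, 248.03384590148926, array([11.4, 13.4]))
(array([ 0.52396867, -0.3431131 ,  0.12310356]), [np.float64(0.0006476712355993006), np.float64(0.0006476712355991332)]) [ 0.52445172 -0.34323079  0.124     ] [ 0.5229712  -0.34346831  0.124     ]
B (386.92720890045166, 213.71232795715332, array([10.7, 11. ])) (325.2278528213501, 264.4568157196045, array([11.9, 13.8]))
(array([ 0.44046812, -0.3552017 ,  0.12286046]), [np.float64(0.0005420691375907566), np.float64(0.000542069137590624)]) [ 0.44087275 -0.35522517  0.124     ] [ 0.4395758  -0.35570641  0.124     ]
[[302.89282 184.8472 ]
 [392.2129  176.53836]
 [397.18445 229.98285]
 [307.86438 238.29169]]
[[ 0.54649142 -0.0718563   0.045     ]
 [ 0.5800144  -0.38439031  0.045     ]
 [ 0.39281052 -0.40062305  0.045     ]
 [ 0.36016198 -0.09227628  0.045     ]] [ 0.46986958 -0.23728648  0.045     ] [0.18744503 0.31432673 0.18790634 0.31007041]
```

{"api": "arm_command", "payload": {"plan": [[0,0,-45,0,0,0,0],[-10,-5,-90,0,0,0,0],[-40,-21,-112,0,0,0,0],[-80,-43,-112,0,0,0,0],[-120,-64,-112,0,0,0,0],[-160,-86,-112,0,0,0,0],[-205,-110,-112,0,0,0,0],[-250,-134,-112,0,0,0,0],[-290,-156,-112,0,0,0,0],[-330,-177,-112,0,0,0,0],[-375,-201,-112,0,0,0,0],[-420,-226,-112,0,0,0,0]], "newtons": 40}}

```text
time: 1.3
tool_pos: [0.4849, 0.1733, 0.3039]
ee_rot: [-0.432, -3.112, -0.0]
wrist_force: [1.1, 0.8, -0.2]
grip_width: 0.999
grasp_force: 0.0
```

{"api": "arm_command", "payload": {"plan": [[0,0,0,0,0,0,0],[0,0,0,0,0,0,0],[0,0,0,0,0,0,0],[0,0,0,0,0,0,0],[0,0,0,0,0,0,0]]}}

```text
time: 1.8
tool_pos: [0.4831, 0.1759, 0.3043]
ee_rot: [0.429, 3.112, 0.0]
wrist_force: [-1.0, -0.2, 0.6]
grip_width: 1.001
grasp_force: 0.0
```

```bash
cat > st.py <<'E'
from plant import robot
import numpy as np
from scipy.spatial.transform import Rotation as R
s=robot.sense();M=R.from_rotvec(s["ee_rot"]).as_matrix()
print({k:np.round(v,4).tolist() for k,v in s.items()});print(np.round(M,4).tolist())
def to(w):print("tool mm to",w,np.round(M.T@(np.array(w)-s["tool_pos"])*1000,1))
E
python3 -c "
from st import *
to([.4862,.1733,.300]);to([.4862,.1733,.161])"
```

```text
{'time': 1.8, 'qpos': [0.1906, 0.2377, 0.2186, 1.5513, 0.0, 0.4648], 'qd': [-0.0041, 0.0028, 0.0008, -0.0009, 0.0008, -0.0009], 'tau': [-0.2571, -61.4609, 38.7681, -0.0085, -0.0034, 0.0074], 'tool_pos': [0.4831, 0.1759, 0.3043], 'ee_rot': [0.4293, 3.1118, 0.0002], 'wrist_force': [-1.0375, -0.2326, 0.5888], 'moment': [0.0008, 0.0418, 0.0299], 'grasp_force': 0.0, 'grip_width': 1.0013}
[[-0.9626, 0.2708, 0.0003], [0.2708, 0.9626, 0.0001], [-0.0003, 0.0002, -1.0]]
tool mm to [0.4862, 0.1733, 0.3] [-3.7 -1.7  4.3]
tool mm to [0.4862, 0.1733, 0.161] [ -3.6  -1.7 143.3]
```

{"api": "arm_command", "payload": {"plan": [[-3.5,-1.5,10,0,0,0,0],[-3.5,-1.5,40,0,0,0,0],[-3.5,-1.5,70,0,0,0,0],[-3.5,-1.5,95,0,0,0,0],[-3.5,-1.5,115,0,0,0,0],[-3.5,-1.5,130,0,0,0,0],[-3.5,-1.5,143,0,0,0,0],[-3.5,-1.5,143,0,0,0,0],[-3.5,-1.5,143,0,0,0,0]]}}

```text
time: 2.7
tool_pos: [0.4865, 0.1727, 0.161]
ee_rot: [-0.431, -3.112, 0.0]
wrist_force: [-0.4, 0.8, 0.2]
grip_width: 0.997
grasp_force: 0.0
```

```bash
python3 - <<'E'
from st import *
to([.4862,.1733,.161])
from plant import imaging
from h import *
d=imaging.get_image("scene");e=imaging.get_image("top")
a=cv2.resize(d["img"][60:180,200:320],(480,480),interpolation=cv2.INTER_CUBIC)
b=cv2.resize(e["img"][170:230,190:250],(300,480),interpolation=cv2.INTER_CUBIC)
b=cv2.resize(e["img"][170:220,205:245],(300,480),interpolation=cv2.INTER_CUBIC)
cv2.imwrite("pics/g1.png",np.hstack([a,b])[:,:,::-1])
E
```

```text
{'time': 2.7, 'qpos': [0.1832, 0.2601, -0.1377, 1.1734, -0.0, 0.4588], 'qd': [-0.0004, -0.0072, 0.0198, 0.0076, -0.0003, 0.0017], 'tau': [-0.0106, -61.3403, 36.5453, -0.262, -0.0011, -0.0026], 'tool_pos': [0.4865, 0.1727, 0.161], 'ee_rot': [-0.4314, -3.1115, 0.0002], 'wrist_force': [-0.4284, 0.7961, 0.1549], 'moment': [-0.0427, -0.0138, -0.0027], 'grasp_force': 0.0, 'grip_width': 0.9969}
[[-0.9623, 0.2721, -0.0003], [0.2721, 0.9623, -0.0001], [0.0003, -0.0002, -1.0]]
tool mm to [0.4862, 0.1733, 0.161] [ 0.5  0.5 -0. ]
```

View pics/g1.png

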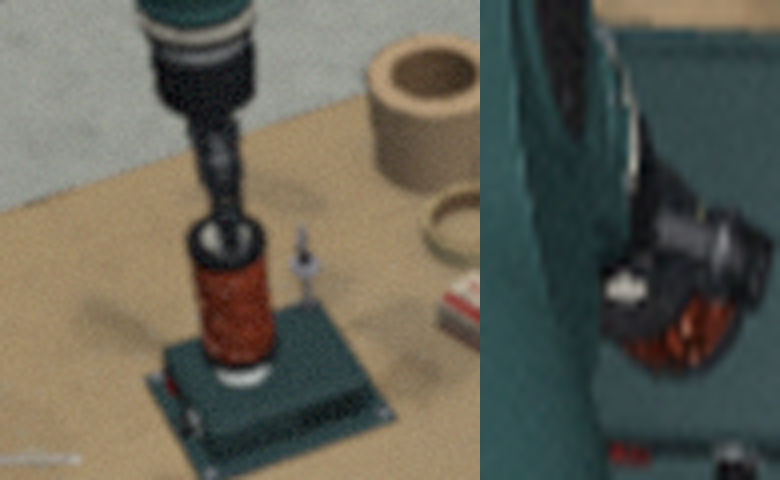

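The scene crop shows the near finger over the label, with its tip at about image pixel (257,122), above the rim. The top view is mostly hidden by the arm. I'll check which height that tip pixel means.

```bash
python3 - <<'E'
from h import *
d=load("scene0");y=np.array([.272,.962,0]);c=np.array([.4865,.1727,0])
for r in(.0425,.057):
  for z in(.161,.174,.187,.2):
    print(r,z,*[np.round(proj(d,c+k*r*y+[0,0,z]),1) for k in(-1,1)])
print(proj(d,c+[0,0,.191]))
E
```

```text
0.0425 0.161 [259.1 134.7] [255.4 117. ]
0.0425 0.174 [258.7 131.6] [255.  113.9]
0.0425 0.187 [258.3 128.4] [254.6 110.7]
0.0425 0.2 [257.9 125.1] [254.1 107.4]
0.057 0.161 [259.8 137.9] [254.8 114.1]
0.057 0.174 [259.4 134.7] [254.4 111. ]
0.057 0.187 [259.  131.5] [253.9 107.8]
0.057 0.2 [258.6 128.3] [253.5 104.5]
[256.27998506 118.37291109]
```

```bash
python3 - <<'E'
from plant import imaging
from h import *
y=np.array([.272,.962,0]);c=np.array([.4865,.1727,0])
out=[]
for n,(u0,v0,w,h) in(("scene",(235,85,48,60)),("top",(205,165,48,60))):
    d=imaging.get_image(n);K=8
    g=cv2.resize(d["img"][v0:v0+h,u0:u0+w],None,fx=K,fy=K,interpolation=cv2.INTER_CUBIC)
    g=np.clip(255*(g/255.)**.5,0,255).astype(np.uint8)
    for k in(-1,1):
        for z,col in((.161,(255,0,0)),(.174,(0,255,0)),(.2,(255,255,0))):
            p=proj(d,c+k*.0425*y+[0,0,z]);q=((p-[u0,v0]+.5)*K).astype(int);cv2.circle(g,tuple(map(int,q)),2,col,-1)
    out.append(g)
cv2.imwrite("pics/g2.png",np.hstack(out)[:,:,::-1])
E
```

```text
(no output)
```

View pics/g2.png

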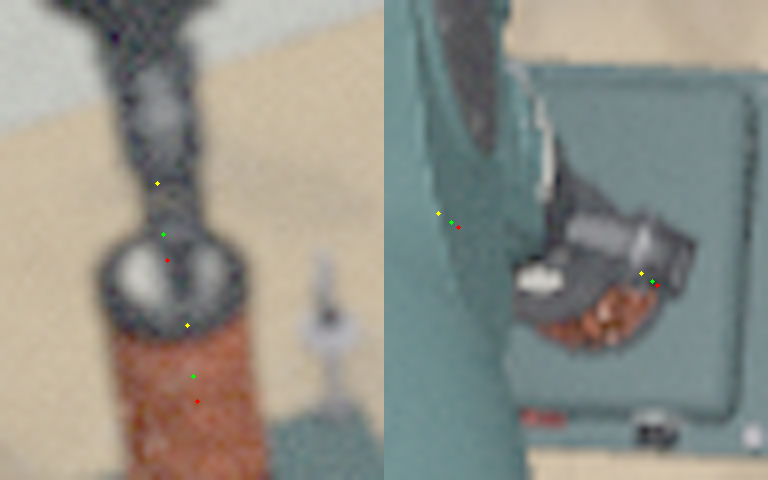

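The scene crop shows the near finger ending at about image pixel (257,121). In top its outer end is at about (243,199), which is not where I expected it. I'll triangulate it before closing.

```bash
python3 - <<'E'
from h import *
s=load("scene0");t=load("top0")
for a in((257,121),(258,117)):
  for b in((243.2,199.4),(240,198),(238,193)):
    print(a,b,tri(ray(s,*a),ray(t,*b)))
y=np.array([.272,.962,0]);c=np.array([.4865,.1727,0])
for z in(.17,.2,.23,.26): print(z,proj(t,c-.057*y+[0,0,z]),proj(s,c-.057*y+[0,0,z]))
E
```

```text
(257, 121) (243.2, 199.4) (array([0.46627837, 0.1051653 , 0.24077113]), [np.float64(0.0016017992889734906), np.float64(0.0016017992889736116)])
(257, 121) (240, 198) (array([0.47119456, 0.11717931, 0.22978186]), [np.float64(0.0023621198521138853), np.float64(0.002362119852113694)])
(257, 121) (238, 193) (array([0.48164653, 0.12711407, 0.21995012]), [np.float64(0.009082512444432611), np.float64(0.009082512444432563)])
(258, 117) (243.2, 199.4) (array([0.46684374, 0.10190794, 0.25740915]), [np.float64(0.001134079799843552), np.float64(0.0011340797998435738)])
(258, 117) (240, 198) (array([0.47171896, 0.11376772, 0.24670912]), [np.float64(0.00041347191487286805), np.float64(0.00041347191487268347)])
(258, 117) (238, 193) (array([0.48210833, 0.12365906, 0.23698416]), [np.float64(0.006204981132535272), np.float64(0.006204981132535259)])
0.17 [242.49340245 201.15650605] [259.51775467 135.68658439]
0.2 [241.0530576  199.99014392] [258.5837945  128.28858996]
0.23 [239.55889054 198.78019765] [257.62012375 120.65525495]
0.26 [238.00782701 197.52417777] [256.6253018  112.77516808]
```

```bash
python3 - <<'E'
from plant import imaging
from h import *
out=[]
for n,(u0,v0,w,h) in(("scene",(235,85,48,60)),("top",(205,165,48,60))):
    d=np.mean([imaging.get_image(n)["img"].astype(float) for _ in range(3)],0);o=load(n+"0")["img"].astype(float);K=8
    q=lambda g:cv2.resize(g[v0:v0+h,u0:u0+w].astype(np.float32),(400,300 if 0 else 500)[:2],interpolation=cv2.INTER_CUBIC)
    out.append(np.clip(2*np.abs(q(d)-q(o)),0,255).astype(np.uint8))
cv2.imwrite("pics/g3.png",np.hstack(out)[:,:,::-1])
E
```

```text
(no output)
```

View pics/g3.png

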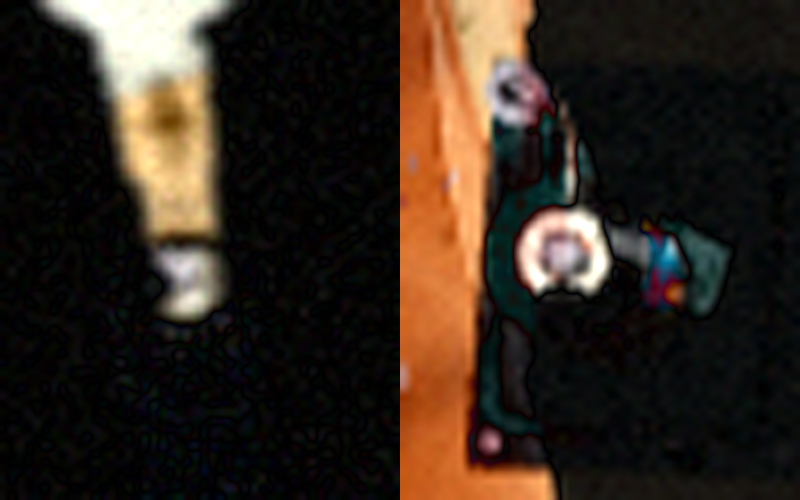

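```bash
python3 - <<'E'
from h import *
s=load("scene0");y=np.array([.272,.962,0])
for z in (.192,.205,.22,.24,.26):
  print(z,[np.round(proj(s,np.array([.143,.505,z])+k*.05*y),1) for k in(-1,0,1)])
from plant import imaging
d=imaging.get_image("scene")["img"]
a=cv2.resize(s["img"][45:105,70:130],(480,480),interpolation=cv2.INTER_CUBIC)
for k,c in((-1,(255,0,0)),(1,(0,255,0))):
  for z in(.192,.205):
    p=(proj(s,np.array([.143,.505,z])+k*.05*y)-[70,45]+.5)*8;cv2.circle(a,tuple(map(int,p)),3,c,-1)
cv2.imwrite("pics/g4.png",a[:,:,::-1])
E
```

```text
0.192 [array([117.8, 101.5]), array([118.4,  92. ]), array([119. ,  82.8])]
0.205 [array([116.5,  98.3]), array([117.1,  88.7]), array([117.8,  79.6])]
0.22 [array([114.9,  94.5]), array([115.7,  84.9]), array([116.3,  75.8])]
0.24 [array([112.9,  89.3]), array([113.6,  79.8]), array([114.4,  70.7])]
0.26 [array([110.8,  84. ]), array([111.6,  74.5]), array([112.4,  65.4])]
```

View pics/g4.png

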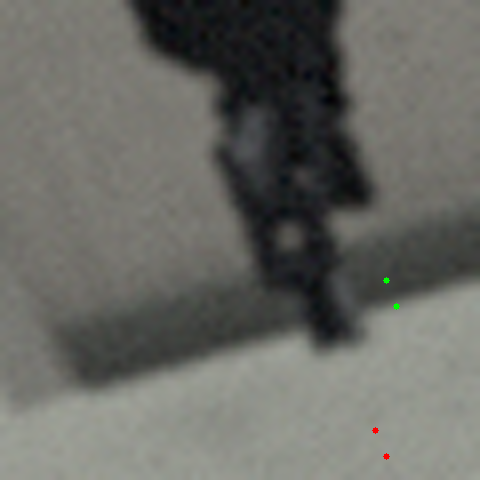

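The start picture shows the fingertips at about z = 0.24 by the cameras, while the reported TCP is at 0.192. So the fingers look roughly 40–50 mm higher than reported. A light partial close to 60 mm will settle it: if the pads are on the rim they stop at 64 mm.

{"api": "arm_command", "payload": {"plan": [[0,0,0,0,0,0,0.15],[0,0,0,0,0,0,0.3],[0,0,0,0,0,0,0.3],[0,0,0,0,0,0,0.3],[0,0,0,0,0,0,0.3],[0,0,0,0,0,0,0.3]], "newtons": 20}}

```text
time: 3.85
tool_pos: [0.4867, 0.1727, 0.161]
ee_rot: [-0.432, -3.112, 0.0]
wrist_force: [-0.2, 0.5, -0.3]
grip_width: 0.701
grasp_force: 0.0
```

```bash
python3 - <<'E'
from st import *
from plant import imaging
from h import *
for n in("scene","top"): np.savez(f"pics/{n}1.npz",**imaging.get_image(n))
for n in("scene","top"):
    d=load(n+"1");g=d["img"].astype(int);o=load(n+"0")["img"].astype(int)
    m=(np.abs(g-o).sum(2)>60)
    if n=="scene":
        for v in range(100,132): 
            c=np.where(m[v,240:275])[0]; print(v,(c.min()+240,c.max()+240,len(c)) if len(c) else None,end=" ")
t=load("top0"); print(onz(t,275,356,.1),onz(t,280,345,0.0))
E
```

```text
{'time': 3.85, 'qpos': [0.183, 0.2601, -0.1376, 1.1731, 0.0, 0.4588], 'qd': [0.0001, -0.0, -0.0006, 0.0002, 0.0006, 0.0007], 'tau': [0.001, -62.7335, 37.7459, 0.0012, -0.0001, -0.0], 'tool_pos': [0.4867, 0.1727, 0.161], 'ee_rot': [-0.4318, -3.1117, 0.0], 'wrist_force': [-0.2395, 0.5338, -0.2874], 'moment': [-0.0195, 0.038, -0.0427], 'grasp_force': 0.0, 'grip_width': 0.7007}
[[-0.9622, 0.2723, -0.0], [0.2723, 0.9622, 0.0], [0.0, -0.0, -1.0]]
100 (np.int64(248), np.int64(260), 13) 101 (np.int64(248), np.int64(260), 13) 102 (np.int64(248), np.int64(260), 13) 103 (np.int64(249), np.int64(261), 13) 104 (np.int64(249), np.int64(260), 12) 105 (np.int64(249), np.int64(260), 12) 106 (np.int64(249), np.int64(260), 12) 107 (np.int64(250), np.int64(260), 11) 108 (np.int64(251), np.int64(260), 10) 109 (np.int64(251), np.int64(260), 10) 110 (np.int64(252), np.int64(260), 9) 111 (np.int64(251), np.int64(261), 11) 112 (np.int64(252), np.int64(261), 10) 113 (np.int64(252), np.int64(260), 7) 114 (np.int64(253), np.int64(259), 7) 115 (np.int64(253), np.int64(259), 7) 116 (np.int64(253), np.int64(260), 8) 117 (np.int64(254), np.int64(261), 8) 118 (np.int64(255), np.int64(260), 6) 119 (np.int64(255), np.int64(261), 7) 120 (np.int64(254), np.int64(261), 8) 121 (np.int64(254), np.int64(260), 7) 122 (np.int64(254), np.int64(259), 6) 123 (np.int64(256), np.int64(257), 2) 124 None 125 None 126 None 127 None 128 None 129 None 130 None 131 None [-0.02531978  0.00672059  0.1       ] [-0.00567011 -0.00108095  0.        ]
```

No contact at 60 mm, so the fingers really are above the rim. I'll measure the tips properly from the start pictures, where they stand against a light floor.

```bash
python3 - <<'E'
from h import *
t=load("top0");s=load("scene0");y=np.array([.272,.962,0]);c=np.array([.143,.505,0])
for z in(.205,.245): print(z,[(np.round(proj(t,c+k*r*y+[0,0,z]),1),np.round(proj(s,c+k*r*y+[0,0,z]),1)) for k in(-1,1) for r in (.0425,.057)])
g=t["img"].min(2)
print("top cols 85..134")
for v in range(292,328): print(v,"".join("#" if x<45 else "+" if x<75 else "." for x in g[v,85:135]))
g=s["img"].min(2)
print("scene cols 90..125")
for v in range(55,95): print(v,"".join("#" if x<45 else "+" if x<75 else "." for x in g[v,90:126]))
E
```

```text
0.205 [(array([124.8, 307.6]), array([116.6,  96.8])), (array([129.3, 309. ]), array([116.4,  99.7])), (array([ 98.8, 299.7]), array([117.7,  80.9])), (array([ 94.4, 298.3]), array([117.9,  78.3]))]
0.245 [(array([119.7, 308.7]), array([112.5,  86.6])), (array([124.3, 310.1]), array([112.3,  89.4])), (array([ 93.1, 300.6]), array([113.8,  70.7])), (array([ 88.6, 299.2]), array([114. ,  68.1]))]
top cols 85..134
292 ...............................................#..
293 ...............................................+..
294 ...............................................+..
295 +#######.......................................+..
296 ..+########....................................+..
297 ...+########......................................
298 #...+#########....................................
299 ##...+########....................................
300 ###...+########...................................
301 ####...#########..................................
302 #####..+##########................................
303 #####...############..............................
304 #####+..#############
[... 2213 characters left out ...]
######++++++++++++++
78 ...........++#########++++++++++++++
79 ............+########+++++++++++++++
80 ...........++########+.++++++++++++.
81 ......++++++++++#####++.++++++++....
82 ..++.+++++++++++++####+.+++++.......
83 .+++++++++++++++++####++............
84 ++++++++++++++++++#####+............
85 +++++++++++++++++++####+............
86 ++++++++++++++.....+###+............
87 +++++++++++........+++++............
88 +++++++.............................
89 ++++................................
90 ....................................
91 ....................................
92 ....................................
93 ....................................
94 ....................................
```

The start pictures agree: the xy is right, but the open tips are at z≈0.247 where 0.205 is expected. The reported TCP is therefore about 40 mm low. I'll open and go down about 40 mm further, checking the force on the way.

{"api": "arm_command", "payload": {"plan": [[0,0,0,0,0,0,0],[0,0,0,0,0,0,0],[0,0,0,0,0,0,0],[0,0,8,0,0,0,0],[0,0,16,0,0,0,0],[0,0,24,0,0,0,0],[0,0,24,0,0,0,0]]}}

```text
time: 4.65
tool_pos: [0.486, 0.1725, 0.1356]
ee_rot: [-0.432, -3.11, 0.001]
wrist_force: [0.2, 0.8, 1.0]
grip_width: 0.996
grasp_force: 0.0
```

{"api": "arm_command", "payload": {"plan": [[0,0,4,0,0,0,0],[0,0,8,0,0,0,0],[0,0,12,0,0,0,0],[0,0,14,0,0,0,0],[0,0,14,0,0,0,0]]}}

```text
time: 5.15
tool_pos: [0.4866, 0.1726, 0.1227]
ee_rot: [-0.432, -3.111, 0.0]
wrist_force: [0.9, 0.3, -0.2]
grip_width: 1.002
grasp_force: 0.0
```

```bash
python3 - <<'E'
from st import *
from plant import imaging
from h import *
s=load("scene0");d=imaging.get_image("scene");np.savez("pics/scene2.npz",**d)
df=np.abs(d["img"].astype(int)-s["img"].astype(int)).sum(2)
for v in range(112,142): print(v,"".join("#" if x>90 else "+" if x>50 else "." for x in df[v,240:280]))
y=np.array([.272,.962,0]);c=np.array([s_ for s_ in [.4867,.1727,0]])
for z in(.16,.175,.19,.2): print(z,[np.round(proj(s,c-r*y+[0,0,z]),1) for r in(.0425,.057)])
E
```

```text
{'time': 5.15, 'qpos': [0.183, 0.2804, -0.2163, 1.0745, -0.0, 0.4588], 'qd': [0.0002, -0.0042, 0.0116, 0.0073, -0.0006, 0.0004], 'tau': [-0.002, -63.1602, 36.3152, -0.236, 0.0002, 0.0], 'tool_pos': [0.4866, 0.1726, 0.1227], 'ee_rot': [-0.4318, -3.1114, 0.0002], 'wrist_force': [0.9208, 0.2941, -0.2485], 'moment': [-0.0329, 0.0078, 0.0335], 'grasp_force': 0.0, 'grip_width': 1.0022}
[[-0.9622, 0.2723, -0.0004], [0.2723, 0.9622, -0.0001], [0.0004, -0.0002, -1.0]]
112 ..........############..................
113 ..........+###++...+#+..................
114 ...........++#+#+.+#....................
115 ............+########+..................
116 ............###########.................
117 ............###########.................
118 .............+#########.................
119 ..............#########+................
120 .............+#########.................
121 .............#########..................
122 .............#######++..................
123 .............++##+......................
124 ...................+....................
125 ........................................
126 ..
[... 221 characters left out ...]
1 ...............+++##+#+.................
132 ................+++++++.................
133 ........................................
134 ........................................
135 ........................................
136 ........................................
137 ........................................
138 ........................................
139 ........................................
140 ........................................
141 ........................................
0.16 [array([259.2, 134.9]), array([259.9, 138.1])]
0.175 [array([258.8, 131.3]), array([259.4, 134.4])]
0.19 [array([258.3, 127.6]), array([259. , 130.8])]
0.2 [array([258. , 125.1]), array([258.6, 128.3])]
```

The finger tip now shows at row 132, which is z≈0.177 by the camera, so the pads span the rim. I'll go 2 mm lower and grip.

{"api": "arm_command", "payload": {"plan": [[0,0,2,0,0,0,0.1],[0,0,2,0,0,0,0.25],[0,0,2,0,0,0,0.5],[0,0,2,0,0,0,0.6],[0,0,2,0,0,0,0.6],[0,0,2,0,0,0,0.6],[0,0,2,0,0,0,0.6]], "newtons": 40}}

```text
time: 5.9
tool_pos: [0.4869, 0.1727, 0.1212]
ee_rot: [0.432, 3.111, 0.0]
wrist_force: [-1.1, -0.8, 6.3]
grip_width: 0.73
grasp_force: 42.8
```

```bash
python3 -c "
import st"
```

```text
{'time': 5.9, 'qpos': [0.183, 0.2812, -0.2196, 1.0697, -0.0001, 0.4588], 'qd': [0.0007, 0.0004, 0.0004, 0.0045, 0.0012, -0.0007], 'tau': [0.0194, -60.7367, 35.1918, -0.4294, 0.1024, 0.0127], 'tool_pos': [0.4869, 0.1727, 0.1212], 'ee_rot': [0.4318, 3.1114, 0.0001], 'wrist_force': [-1.1311, -0.7865, 6.2768], 'moment': [-0.1326, 0.2011, 0.0058], 'grasp_force': 42.7628, 'grip_width': 0.7305}
[[-0.9622, 0.2723, 0.0004], [0.2723, 0.9622, 0.0], [-0.0004, 0.0001, -1.0]]
```

The grip is good: 62 mm opening, 43 N, with little side force. I'll raise it slightly to find the pin stop, then turn.

{"api": "arm_command", "payload": {"plan": [[0,0,-1,0,0,0,0.6],[0,0,-1,0,0,0,0.6]]}}

```text
time: 6.1
tool_pos: [0.4866, 0.1727, 0.1215]
ee_rot: [-0.432, -3.111, 0.0]
wrist_force: [2.2, -0.1, -5.1]
grip_width: 0.724
grasp_force: 46.6
```

{"api": "arm_command", "payload": {"plan": [[0,0,-1,0,0,0,0.6],[0,0,-1,0,0,0,0.6]]}}

```text
time: 6.3
tool_pos: [0.486, 0.1727, 0.122]
ee_rot: [-0.431, -3.11, 0.0]
wrist_force: [2.5, 2.8, -21.0]
grip_width: 0.729
grasp_force: 49.7
```

```bash
python3 -c "
import st"
```

```text
{'time': 6.3, 'qpos': [0.1831, 0.2812, -0.2172, 1.0745, 0.0004, 0.4588], 'qd': [-0.0003, -0.0017, -0.0006, -0.0014, -0.0013, 0.0005], 'tau': [-0.4635, -73.8305, 41.8213, 1.4324, -0.5318, 0.0007], 'tool_pos': [0.486, 0.1727, 0.122], 'ee_rot': [-0.4315, -3.1096, 0.0004], 'wrist_force': [2.5041, 2.7774, -20.9668], 'moment': [0.5515, -0.6068, 0.006], 'grasp_force': 49.7191, 'grip_width': 0.7289}
[[-0.9622, 0.2723, -0.0022], [0.2723, 0.9622, 0.0], [0.0021, -0.0006, -1.0]]
```

{"api": "arm_command", "payload": {"plan": [[0,0,1,0,0,0,0.6],[0,0,1,0,0,-0.09,0.6],[0,0,1,0,0,-0.18,0.6],[0,0,1,0,0,-0.26,0.6],[0,0,1,0,0,-0.26,0.6]]}}

```text
time: 6.8
tool_pos: [0.4865, 0.1726, 0.1218]
ee_rot: [-0.023, -3.141, 0.0]
wrist_force: [2.0, 1.0, -13.2]
grip_width: 0.725
grasp_force: 50.2
```

```bash
python3 -c "
import st"
```

```text
{'time': 6.8, 'qpos': [0.183, 0.2808, -0.2182, 1.0723, -0.0, 0.1974], 'qd': [-0.0017, 0.0015, 0.0003, 0.0002, -0.0005, 0.0926], 'tau': [-0.7292, -70.1317, 40.6429, 0.3581, -0.3159, -1.2252], 'tool_pos': [0.4865, 0.1726, 0.1218], 'ee_rot': [-0.0225, -3.141, 0.0002], 'wrist_force': [2.0425, 0.9696, -13.2404], 'moment': [0.1995, -0.0987, 0.2686], 'grasp_force': 50.2047, 'grip_width': 0.7251}
[[-0.9999, 0.0144, -0.0005], [0.0144, 0.9999, -0.0001], [0.0005, -0.0001, -1.0]]
```

{"api": "arm_command", "payload": {"plan": [[0,0,0.4,0,0,-0.07,0.6],[0,0,0.4,0,0,-0.07,0.6]]}}

```text
time: 7.0
tool_pos: [0.4867, 0.1726, 0.1217]
ee_rot: [-0.084, 3.14, -0.0]
wrist_force: [-1.1, -0.7, -8.3]
grip_width: 0.726
grasp_force: 50.5
```

{"api": "arm_command", "payload": {"plan": [[0,0,0,0,0,-0.07,0.6],[0,0,0,0,0,-0.07,0.6]]}}

```text
time: 7.2
tool_pos: [0.4868, 0.1726, 0.1217]
ee_rot: [-0.192, 3.135, -0.0]
wrist_force: [0.1, 0.6, -7.3]
grip_width: 0.727
grasp_force: 50.6
```

{"api": "arm_command", "payload": {"plan": [[0,0,0,0,0,-0.07,0.6],[0,0,0,0,0,-0.07,0.6]]}}

```text
time: 7.4
tool_pos: [0.4871, 0.1725, 0.1218]
ee_rot: [-0.301, 3.126, -0.001]
wrist_force: [1.1, -1.9, -7.0]
grip_width: 0.734
grasp_force: 50.7
```

{"api": "arm_command", "payload": {"plan": [[0,0,0,0,0,-0.07,0.6],[0,0,0,0,0,-0.07,0.6]]}}

```text
time: 7.6
tool_pos: [0.4873, 0.1724, 0.1219]
ee_rot: [-0.409, 3.114, -0.001]
wrist_force: [2.9, -2.1, -5.4]
grip_width: 0.723
grasp_force: 50.8
```

{"api": "arm_command", "payload": {"plan": [[0,0,0,0,0,-0.07,0.6],[0,0,0,0,0,-0.07,0.6]]}}

```text
time: 7.8
tool_pos: [0.4873, 0.1729, 0.1222]
ee_rot: [-0.518, 3.097, 0.0]
wrist_force: [1.3, -0.5, -0.4]
grip_width: 0.728
grasp_force: 51.2
```

{"api": "arm_command", "payload": {"plan": [[0,0,0,0,0,-0.07,0.6],[0,0,0,0,0,-0.07,0.6]]}}

```text
time: 8.0
tool_pos: [0.4872, 0.1729, 0.1222]
ee_rot: [-0.626, 3.077, 0.001]
wrist_force: [-0.6, 0.5, 5.0]
grip_width: 0.733
grasp_force: 51.6
```

The upward force has swung from −7 to +5 N at about 39°, so the slot is probably lined up. I'll test with a 1.5 mm lift.

{"api": "arm_command", "payload": {"plan": [[0,0,-0.8,0,0,0,0.6],[0,0,-1.5,0,0,0,0.6],[0,0,-1.5,0,0,0,0.6]]}}

```text
time: 8.3
tool_pos: [0.4868, 0.1728, 0.1231]
ee_rot: [-0.628, 3.078, 0.0]
wrist_force: [0.4, 0.3, 0.8]
grip_width: 0.73
grasp_force: 51.3
```

```bash
python3 -c "
import st"
```

```text
{'time': 8.3, 'qpos': [0.1831, 0.2801, -0.2155, 1.0751, 0.0002, -0.2194], 'qd': [-0.0004, 0.0013, -0.0011, -0.0032, 0.0009, -0.0087], 'tau': [-0.3763, -63.2264, 35.6971, 0.5727, -0.3023, 0.0488], 'tool_pos': [0.4868, 0.1728, 0.1231], 'ee_rot': [-0.6279, 3.0781, 0.0003], 'wrist_force': [0.3993, 0.2957, 0.8321], 'moment': [0.2926, -0.1925, -0.014], 'grasp_force': 51.3351, 'grip_width': 0.7304}
[[-0.9201, -0.3917, 0.0], [-0.3917, 0.9201, 0.0002], [-0.0001, 0.0002, -1.0]]
```

{"api": "arm_command", "payload": {"plan": [[0,0,-0.8,0,0,0,0.6],[0,0,-1.5,0,0,0,0.6],[0,0,-1.5,0,0,0,0.6]]}}

```text
time: 8.6
tool_pos: [0.4862, 0.1727, 0.124]
ee_rot: [0.63, -3.076, -0.0]
wrist_force: [0.7, 2.5, -10.4]
grip_width: 0.727
grasp_force: 50.5
```

It rose 2 mm above the locked height but now resists with 10 N. I'll ease off and turn a little further.

{"api": "arm_command", "payload": {"plan": [[0,0,0.6,0,0,-0.05,0.6],[0,0,0.6,0,0,-0.05,0.6]]}}

```text
time: 8.8
tool_pos: [0.4867, 0.1728, 0.1242]
ee_rot: [-0.708, 3.061, 0.001]
wrist_force: [-0.7, 2.2, 0.3]
grip_width: 0.728
grasp_force: 51.3
```

```bash
python3 -c "
import st"
```

```text
{'time': 8.8, 'qpos': [0.1831, 0.2793, -0.2136, 1.0778, 0.0003, -0.2718], 'qd': [0.0004, -0.0017, -0.0008, 0.0015, -0.0004, 0.0525], 'tau': [-1.3057, -62.659, 36.6898, -0.4422, -0.6799, -0.6984], 'tool_pos': [0.4867, 0.1728, 0.1242], 'ee_rot': [-0.7085, 3.0605, 0.0005], 'wrist_force': [-0.6819, 2.1986, 0.3085], 'moment': [0.5668, 0.2506, 0.1267], 'grasp_force': 51.3125, 'grip_width': 0.7283}
[[-0.8983, -0.4394, 0.0001], [-0.4394, 0.8983, 0.0003], [-0.0002, 0.0003, -1.0]]
```

{"api": "arm_command", "payload": {"plan": [[0,0,-1,0,0,0,0.6],[0,0,-1,0,0,0,0.6]]}}

```text
time: 9.0
tool_pos: [0.4867, 0.1728, 0.1252]
ee_rot: [-0.706, 3.061, 0.0]
wrist_force: [-1.5, 2.7, 1.5]
grip_width: 0.728
grasp_force: 51.4
```

```bash
python3 -c "
import st"
```

```text
{'time': 9.0, 'qpos': [0.1831, 0.2786, -0.2116, 1.0804, 0.0003, -0.2702], 'qd': [-0.0005, -0.0011, 0.0015, -0.0015, 0.001, -0.0057], 'tau': [-1.5622, -62.6385, 36.6748, -0.3664, -0.8861, 0.1533], 'tool_pos': [0.4867, 0.1728, 0.1252], 'ee_rot': [-0.706, 3.061, 0.0004], 'wrist_force': [-1.4743, 2.7297, 1.5217], 'moment': [0.5772, 0.3916, 0.1041], 'grasp_force': 51.3512, 'grip_width': 0.7278}
[[-0.899, -0.438, 0.0001], [-0.438, 0.899, 0.0003], [-0.0003, 0.0002, -1.0]]
```

It now rises 1 mm with no pull, so it's free. I'll lift on, checking the force.

{"api": "arm_command", "payload": {"plan": [[0,0,-1,0,0,0,0.6],[0,0,-2,0,0,0,0.6],[0,0,-3,0,0,0,0.6],[0,0,-3,0,0,0,0.6]]}}

```text
time: 9.4
tool_pos: [0.4866, 0.1726, 0.1279]
ee_rot: [0.707, -3.06, -0.0]
wrist_force: [-0.9, 2.5, -4.7]
grip_width: 0.727
grasp_force: 50.9
```

{"api": "arm_command", "payload": {"plan": [[0,0,-1,0,0,0,0.6],[0,0,-2,0,0,0,0.6],[0,0,-2,0,0,0,0.6]]}}

```text
time: 9.7
tool_pos: [0.4868, 0.1727, 0.1301]
ee_rot: [-0.707, 3.061, 0.0]
wrist_force: [-1.0, 2.1, -5.2]
grip_width: 0.727
grasp_force: 50.8
```

```bash
python3 -c "
import st"
```

```text
{'time': 9.7, 'qpos': [0.1831, 0.2759, -0.2017, 1.0931, 0.0, -0.2712], 'qd': [0.0009, -0.0003, 0.0006, -0.0044, 0.001, 0.0021], 'tau': [-1.365, -65.7757, 39.0736, -0.3662, -0.8651, 0.1194], 'tool_pos': [0.4868, 0.1727, 0.1301], 'ee_rot': [-0.7074, 3.0609, 0.0], 'wrist_force': [-1.0455, 2.0672, -5.1784], 'moment': [0.6177, 0.3886, 0.1034], 'grasp_force': 50.8412, 'grip_width': 0.7266}
[[-0.8986, -0.4388, 0.0], [-0.4388, 0.8986, 0.0], [-0.0, 0.0, -1.0]]
```

{"api": "arm_command", "payload": {"plan": [[0,0,-4,0,0,0,0.6],[0,0,-10,0,0,0,0.6],[0,0,-18,0,0,0,0.6],[0,0,-26,0,0,0,0.6],[0,0,-34,0,0,0,0.6],[0,0,-40,0,0,0,0.6],[0,0,-40,0,0,0,0.6]]}}

```text
time: 10.4
tool_pos: [0.4872, 0.1727, 0.1709]
ee_rot: [-0.707, 3.06, -0.0]
wrist_force: [0.2, -0.9, -2.4]
grip_width: 0.728
grasp_force: 51.1
```

{"api": "arm_command", "payload": {"plan": [[0,0,-6,0,0,0,0.6],[0,0,-16,0,0,0,0.6],[0,0,-28,0,0,0,0.6],[0,0,-40,0,0,0,0.6],[0,0,-52,0,0,0,0.6],[0,0,-64,0,0,0,0.6],[0,0,-76,0,0,0,0.6],[0,0,-86,0,0,0,0.6],[0,0,-94,0,0,0,0.6],[0,0,-100,0,0,0,0.6],[0,0,-104,0,0,0,0.6],[0,0,-104,0,0,0,0.6]]}}

```text
time: 11.6
tool_pos: [0.4869, 0.1727, 0.2742]
ee_rot: [-0.707, 3.061, -0.0]
wrist_force: [1.2, -0.3, -2.7]
grip_width: 0.727
grasp_force: 51.1
```

{"api": "arm_command", "payload": {"plan": [[0,0,-10,0,0,0,0.6],[0,0,-20,0,0,0,0.6],[0,0,-20,0,0,0,0.6],[0,0,-20,0,0,0,0.6]]}}

```text
time: 12.0
tool_pos: [0.487, 0.1727, 0.2942]
ee_rot: [-0.707, 3.06, -0.0]
wrist_force: [-0.1, -0.5, -3.4]
grip_width: 0.727
grasp_force: 51.1
```

```bash
python3 - <<'E'
from st import *
from plant import imaging
from h import *
d=imaging.get_image("scene");np.savez("pics/scene3.npz",**d)
cv2.imwrite("pics/l1.png",cv2.resize(d["img"][50:190,200:340],(560,560),interpolation=cv2.INTER_CUBIC)[:,:,::-1])
for z in (.04,.045): to([.459,-.176,.13])
E
```

```text
{'time': 12.0, 'qpos': [0.1831, 0.2403, 0.1949, 1.5249, 0.0, -0.2711], 'qd': [-0.0009, 0.0027, -0.0147, -0.0053, 0.0007, 0.0001], 'tau': [0.0293, -64.3153, 40.7882, 0.2562, -0.0009, -0.0001], 'tool_pos': [0.487, 0.1727, 0.2942], 'ee_rot': [-0.7072, 3.0604, -0.0], 'wrist_force': [-0.1279, -0.4727, -3.3854], 'moment': [-0.017, -0.0676, 0.0176], 'grasp_force': 51.1085, 'grip_width': 0.7266}
[[-0.8986, -0.4387, 0.0005], [-0.4387, 0.8986, 0.0001], [-0.0005, -0.0001, -1.0]]
tool mm to [0.459, -0.176, 0.13] [ 178.2 -301.1  164.1]
tool mm to [0.459, -0.176, 0.13] [ 178.2 -301.1  164.1]
```

View pics/l1.png

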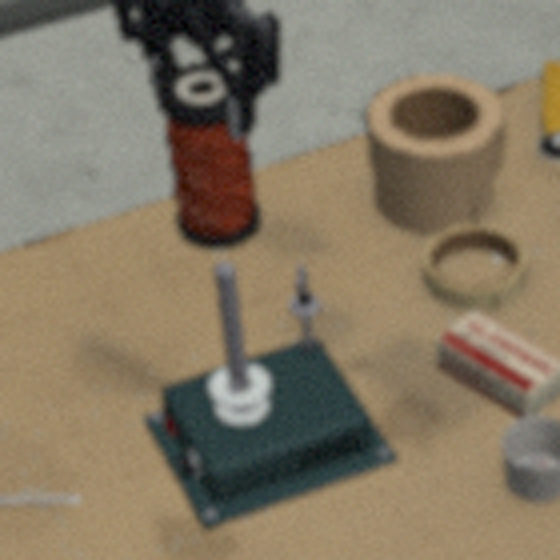

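The picture shows the bobbin upright and clear above the bare spindle (spindle tip at crop (225,268), bobbin bottom at (218,235)). The wrist carries about 3 N. I'll carry it to the free half of the tray.

{"api": "arm_command", "payload": {"plan": [[5,-8,0,0,0,0,0.6],[16,-26,5,0,0,0,0.6],[32,-54,10,0,0,0,0.6],[50,-85,20,0,0,0,0.6],[69,-117,30,0,0,0,0.6],[89,-150,40,0,0,0,0.6],[108,-183,50,0,0,0,0.6],[127,-215,60,0,0,0,0.6],[145,-246,65,0,0,0,0.6],[161,-273,70,0,0,0,0.6],[172,-291,70,0,0,0,0.6],[178,-301,70,0,0,0,0.6]]}}

```text
time: 13.25
tool_pos: [0.458, -0.1777, 0.2236]
ee_rot: [0.704, -3.061, -0.0]
wrist_force: [0.3, 0.0, -2.6]
grip_width: 0.726
grasp_force: 51.1
```

{"api": "arm_command", "payload": {"plan": [[0,0,0,0,0,0,0.6],[0,0,0,0,0,0,0.6],[0,0,0,0,0,0,0.6]]}}

```text
time: 13.55
tool_pos: [0.4589, -0.175, 0.2241]
ee_rot: [-0.709, 3.06, 0.0]
wrist_force: [0.2, 0.2, -3.2]
grip_width: 0.727
grasp_force: 51.1
```

```bash
python3 - <<'E'
from st import *
to([.459,-.176,.064])
from plant import imaging
from h import *
d=imaging.get_image("scene");t=imaging.get_image("top")
cv2.imwrite("pics/c1.png",np.hstack([cv2.resize(d["img"][110:310,230:400],(400,470),interpolation=cv2.INTER_CUBIC),cv2.resize(t["img"][130:250,290:410],(400,470),interpolation=cv2.INTER_CUBIC)])[:,:,::-1])
hsv=cv2.cvtColor(d["img"],cv2.COLOR_RGB2HSV);m=(((hsv[:,:,0]<14)|(hsv[:,:,0]>172))&(hsv[:,:,1]>120)).astype(np.uint8)
n,l,st_,c=cv2.connectedComponentsWithStats(m)
for i in range(1,n):
    if st_[i,4]>60: print(st_[i],c[i])
b=s["tool_pos"]
for z in(.165,.180):print(z,proj(d,[b[0],b[1],z]))
E
```

```text
{'time': 13.55, 'qpos': [-0.5306, 0.1965, -0.0518, 1.3225, 0.0001, -0.9858], 'qd': [0.0031, 0.0012, 0.0003, -0.0014, -0.0012, -0.0026], 'tau': [-0.8692, -58.7551, 39.8476, -0.0215, -0.0213, 0.0025], 'tool_pos': [0.4589, -0.175, 0.2241], 'ee_rot': [-0.7089, 3.0604, 0.0001], 'wrist_force': [0.2227, 0.2354, -3.1831], 'moment': [-0.022, 0.0177, 0.0087], 'grasp_force': 51.0507, 'grip_width': 0.7273}
[[-0.8982, -0.4397, 0.0001], [-0.4397, 0.8982, 0.0001], [-0.0001, 0.0, -1.0]]
tool mm to [0.459, -0.176, 0.064] [  0.3  -0.9 160.1]
[288 180  22  28 496] [298.375      194.00806452]
[339 255  23  25 396] [349.3030303  267.70707071]
[387 271  22  25 437] [397.19221968 282.78489703]
[315 273  21  23 378] [324.80687831 284.16931217]
0.165 [299.45659117 203.40420514]
0.18 [299.2840823  199.86195076]
```

{"api": "arm_command", "payload": {"plan": [[0,0,6,0,0,0,0.6],[0,0,18,0,0,0,0.6],[0,0,34,0,0,0,0.6],[0,0,52,0,0,0,0.6],[0,0,70,0,0,0,0.6],[0,0,88,0,0,0,0.6],[0,0,106,0,0,0,0.6],[0,0,122,0,0,0,0.6],[0,0,136,0,0,0,0.6],[0,0,146,0,0,0,0.6],[0,0,152,0,0,0,0.6],[0,0,154,0,0,0,0.6]]}}

```text
time: 14.85
tool_pos: [0.4587, -0.1757, 0.0696]
ee_rot: [0.707, -3.061, -0.001]
wrist_force: [-0.3, -0.2, -3.0]
grip_width: 0.725
grasp_force: 51.0
```

{"api": "arm_command", "payload": {"plan": [[0,0,3,0,0,0,0.6],[0,0,6,0,0,0,0.6],[0,0,9,0,0,0,0.6],[0,0,11,0,0,0,0.6],[0,0,11,0,0,0,0.6],[0,0,11,0,0,0,0.6]]}}

```text
time: 15.45
tool_pos: [0.4589, -0.1759, 0.059]
ee_rot: [-0.707, 3.061, -0.0]
wrist_force: [0.9, 0.3, -2.6]
grip_width: 0.724
grasp_force: 51.0
```

```bash
python3 - <<'E'
from plant import imaging
from h import *
d=imaging.get_image("scene");np.savez("pics/scene4.npz",**d)
hsv=cv2.cvtColor(d["img"],cv2.COLOR_RGB2HSV);m=(((hsv[:,:,0]<14)|(hsv[:,:,0]>172))&(hsv[:,:,1]>120)).astype(np.uint8)
n,l,st_,c=cv2.connectedComponentsWithStats(m)
for i in range(1,n):
    if st_[i,4]>60: print(st_[i],c[i])
# expected lowest row of the winding (8 mm above underside, near edge), underside 4 mm
b=np.array([.459,-.176]);v=np.array([.35,.94])
for p,z in((b,.012),(np.array([.5235,-.3434]),.012),(np.array([.440,-.3555]),.012)): print(proj(d,[*(p-.0295*v),z]))
E
```

```text
[291 221  20  23 368] [300.36684783 232.22554348]
[339 255  23  25 387] [349.3126615  267.73126615]
[387 271  22  25 436] [397.21100917 282.77522936]
[315 273  21  23 378] [324.85714286 284.25396825]
[302.41616158 244.74855029]
[350.90997007 279.71279221]
[326.54538314 296.06131044]
```

The image puts the underside about 3 mm above the floor. I'll go down in small steps until it touches.

{"api": "arm_command", "payload": {"plan": [[0,0,1,0,0,0,0.6],[0,0,2.5,0,0,0,0.6],[0,0,2.5,0,0,0,0.6]]}}

```text
time: 15.8
tool_pos: [0.4588, -0.1759, 0.0563]
ee_rot: [0.707, -3.061, -0.0]
wrist_force: [0.0, 0.0, -1.8]
grip_width: 0.727
grasp_force: 51.0
```

{"api": "arm_command", "payload": {"plan": [[0,0,1,0,0,0,0.6],[0,0,1,0,0,0,0.6]]}}

```text
time: 16.0
tool_pos: [0.4588, -0.1759, 0.0554]
ee_rot: [0.707, -3.061, -0.0]
wrist_force: [-0.1, 1.0, -3.5]
grip_width: 0.728
grasp_force: 51.0
```

{"api": "arm_command", "payload": {"plan": [[0,0,1,0,0,0,0.6],[0,0,1,0,0,0,0.6]]}}

```text
time: 16.2
tool_pos: [0.4588, -0.1759, 0.0544]
ee_rot: [0.707, -3.061, -0.0]
wrist_force: [-0.3, 0.1, -3.3]
grip_width: 0.731
grasp_force: 51.0
```

{"api": "arm_command", "payload": {"plan": [[0,0,0.7,0,0,0,0.6],[0,0,0.7,0,0,0,0.6]]}}

```text
time: 16.4
tool_pos: [0.459, -0.1759, 0.054]
ee_rot: [-0.707, 3.061, -0.0]
wrist_force: [-1.3, 1.0, 3.4]
grip_width: 0.728
grasp_force: 51.5
```

It touched the floor at z = 0.054 (force went from −3.3 to +3.4 N). I'll open and withdraw straight up.

{"api": "arm_command", "payload": {"plan": [[0,0,0,0,0,0,0.25],[0,0,0,0,0,0,0.2],[0,0,0,0,0,0,0.1],[0,0,0,0,0,0,0],[0,0,0,0,0,0,0],[0,0,0,0,0,0,0],[0,0,0,0,0,0,0]]}}

```text
time: 17.1
tool_pos: [0.4589, -0.1759, 0.0538]
ee_rot: [-0.707, 3.061, -0.0]
wrist_force: [0.2, -0.0, 0.3]
grip_width: 1.002
grasp_force: 0.0
```

{"api": "arm_command", "payload": {"plan": [[0,0,-5,0,0,0,0],[0,0,-15,0,0,0,0],[0,0,-30,0,0,0,0],[0,0,-50,0,0,0,0],[0,0,-75,0,0,0,0],[0,0,-105,0,0,0,0],[0,0,-135,0,0,0,0],[0,0,-160,0,0,0,0],[0,0,-180,0,0,0,0],[0,0,-190,0,0,0,0],[0,0,-190,0,0,0,0],[0,0,-190,0,0,0,0]]}}

```text
time: 18.3
tool_pos: [0.4586, -0.1758, 0.2432]
ee_rot: [0.707, -3.06, -0.001]
wrist_force: [-0.4, 0.1, -0.7]
grip_width: 1.003
grasp_force: 0.0
```

```bash
python3 - <<'E'
from plant import imaging
from h import *
d=imaging.get_image("scene");t=imaging.get_image("top")
cv2.imwrite("pics/f1.png",np.hstack([cv2.resize(d["img"][110:330,220:420],(400,440),interpolation=cv2.INTER_CUBIC),cv2.resize(t["img"][130:250,290:450],(400,440),interpolation=cv2.INTER_CUBIC)])[:,:,::-1])
hsv=cv2.cvtColor(d["img"],cv2.COLOR_RGB2HSV);m=(((hsv[:,:,0]<14)|(hsv[:,:,0]>172))&(hsv[:,:,1]>120)).astype(np.uint8)
n,l,st_,c=cv2.connectedComponentsWithStats(m)
for i in range(1,n):
    if st_[i,4]>60: print(st_[i],c[i])
E
```

```text
[291 220  20  25 389] [300.93830334 232.6529563 ]
[339 257  23  23 386] [349.40414508 267.85492228]
[387 271  22  25 436] [397.25229358 282.77981651]
[315 273  21  23 380] [324.89473684 284.14210526]
```

View pics/f1.png

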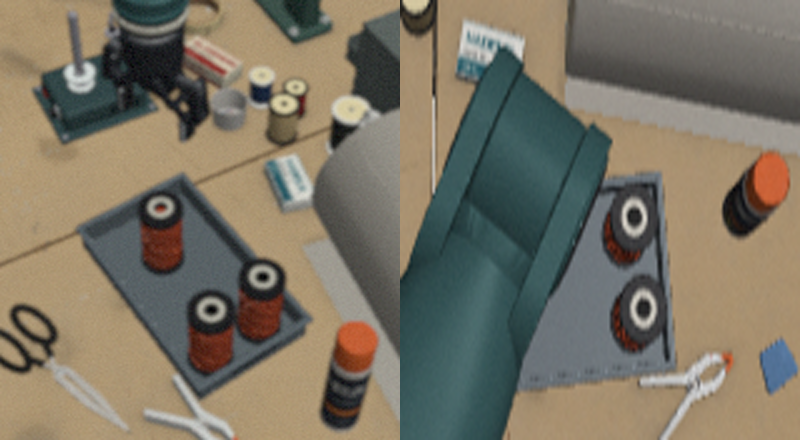

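The bobbin stands upright on the tray floor at crop (162,235). The full bobbins and the spray can haven't moved, and the gripper is open and clear, so I'm handing in.

```bash
python3 -c "
from plant import hand_in
print(hand_in())"
```

```text
the job is handed in; nothing more can be done
None
```

The bobbin was unlocked at about 40° anticlockwise, slid straight up off the spindle and set down upright in the free half of the tray; the full bobbins and the spray can have not moved, and the job was handed in at about 18 s (the reported tool height read about 40 mm low, which I corrected for).

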